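# Change over the tap body in the polishing jig

## Task

First lift the polished brass tee out of the green jig and stand it upright in the black tray, midway between the two polished tees there, in line with them and with its arms parallel to theirs. Then plug the dull raw tee's block shank into the jig's empty socket until its collar sits flat on the jig, and last of all swing the clamp by its red knob right round to its stop, so that its bar lies over the collar. Do not knock over any tee, and do not shift the two tees in the tray, the white compound bar, the mug or the tin.

Things in the scene. Friction and masses are not known exactly. Their poses are not given: they have to be found in the camera images.
- polished: bright brass tee, 112 mm tall, 0.45 kg, at first in the jig. Origin: middle of the shank's underside, z up. Block shank 44 (x) by 28 (y), z 0 to 40, foot chamfered; round collar 64 across, z 40 to 48; body 34 (x) by 30 (y) up to z 108, 22 mm boss on top; round arms 26 to 29 mm thick along +x and -x at z 82, each reaching 50 mm out. Grip from above across the 30 mm flats (along y), z 85 to 105.
- raw: raw tee: same shape, size and axes as polished (same after a half turn), but dull dark brown, 0.3 to 0.7 kg; stands upright on the bench on its shank.
- left_tee: bright brass tee, same shape and axes, standing upright in the left (+y) part of the tray; its x axis is the tray's x to within about 0.02 rad.
- right_tee: bright brass tee, same shape and axes, standing upright in the right (-y) part of the tray, 175 to 200 mm from left_tee.
- tray: flat black plastic tray, fixed, 150 (x) by 320 (y) by 22 mm tall, 5 mm walls and floor (inner floor at z = 5 mm). Origin: centre of its underside; the two tees stand in a row along its y axis.
- jig: green polishing jig, fixed: block 120 (x) by 90 (y) by 55 mm tall with the socket in the middle of its top, on its -y side a pedestal 60 by 50 by 60 mm carrying the clamp, on a dark base plate 160 by 210 by 10 mm. Origin: on the bench under the socket's middle, z up.
- socket (a point): middle of the socket's mouth, in the jig's top face 55 mm above the bench, axes as the jig's. The rectangular hole is 47 (x) by 31 (y) mm, 45 mm deep, with a 3 mm chamfer; a tee seated in it rests with its collar on the top face, its origin 40 mm below this point.
- clamp (a joint): swing clamp on a vertical pivot, rad: 0 = open, bar along the jig's +x; 1.57 = at its stop, bar along the jig's +y over the collar of a seated tee, tail and knob towards the jig's -y. It grows anticlockwise seen from above; moderately stiff (about 2 N at the knob), stays where it is left.
- clamp_knob (a point): top of the clamp's red knob: an upright post 18 mm thick and 44 mm tall, its top 114 mm above the bench, 80 mm from the pivot. It can be gripped or pushed from above.
- clamp_pivot (a point): on the clamp's pivot axis, 75 mm from the socket's middle towards the jig's -y, 78 mm above the bench; turns with the clamp: the bar points along its +x, the knob lies along its -x.
- compound_bar: white bar of polishing compound, 120 (x) by 45 by 45 mm, lying near the raw tee; origin under its middle. Leave alone.
- mug: white mug, 80 mm across, 90 mm tall, at the back of the bench; origin under its middle. Leave alone.
- tin: orange-banded tin, 72 mm across, 100 mm tall, at the back of the bench; origin under its middle. Leave alone.
Not all that is in view belongs to the job. What is shaped like the raw but blue is not meant.

How it is judged:
On the way, in this order (a step that is already met when the one before it is completed fails the run):
1. the polished tee stands in the tray between the two others, let go (y of polished in the frame of left_tee below -0.07 m and y of polished in the frame of right_tee above 0.07 m and x of polished in the frame of left_tee between -0.022 and 0.022 m and x of polished in the frame of right_tee between -0.022 and 0.022 m and angle between the x axis of polished and the x axis of tray, either way round below 0.3 rad and angle between polished's own z axis and vertical below 0.08 rad and z of polished in the frame of tray below 0.01 m and contact force between the fingers and polished below 0.1 N and linear speed of polished below 0.02 m/s), for 0.2 s.
2. the raw tee is fully home in the jig's socket, let go (horizontal distance between raw and socket below 0.005 m and z of raw in the frame of jig below 0.0185 m and angle between the x axis of raw and the x axis of jig, either way round below 0.12 rad and angle between raw's own z axis and vertical below 0.06 rad and contact force between the fingers and raw below 0.1 N), for 0.2 s.
3. the clamp is swung over the collar (value of joint clamp above 1.35 rad), for 0.2 s.
At the end, for the whole second after the job is handed in: Polished tee upright on the tray floor, 70 mm or more from each neighbour along the row, within 22 mm of their line, arms within 0.3 rad of tray x; raw tee in the socket within 5 mm and 0.12 rad, collar within 3.5 mm of the jig top; clamp past 1.35 rad; both tees at rest (y of polished in the frame of left_tee below -0.07 m and y of polished in the frame of right_tee above 0.07 m and x of polished in the frame of left_tee between -0.022 and 0.022 m and x of polished in the frame of right_tee between -0.022 and 0.022 m and angle between the x axis of polished and the x axis of tray, either way round below 0.3 rad and angle between polished's own z axis and vertical below 0.08 rad and z of polished in the frame of tray below 0.01 m and horizontal distance between raw and socket below 0.005 m and z of raw in the frame of jig below 0.0185 m and angle between the x axis of raw and the x axis of jig, either way round below 0.12 rad and angle between raw's own z axis and vertical below 0.06 rad and value of joint clamp above 1.35 rad and linear speed of each of polished, raw below 0.02 m/s); the robot touches nothing.
It fails at once if a tee is tipped by more than 35 degrees (angle between any of polished, raw, left_tee, right_tee's own z axis and vertical above 0.6 rad).
It fails at once if a tee in the tray, the compound bar, the mug or the tin is shifted by more than 25 mm (distance of any of left_tee, right_tee, compound_bar, mug, tin from where it was at the start of the episode above 0.025 m).
It also fails if it takes over 72 s, if anything falls off the work surface, if the arm or the gripper's body presses on something with over 40 N, if the wrist force passes 120 N, or if a joint passes its speed limit or range.

## Robot

A 6-joint arm with a two-finger parallel gripper is mounted at the origin on the work surface. World frame = base frame: x ahead of the robot, y to its left, z up, the work surface at z = 0. Lengths are in m, angles in rad, forces in N, time in s.
With the tool pointing down it reaches from about 0.325 to 0.9 m from the base axis. Payload 6.1 kg.
Tool frame: the origin (TCP) lies midway between the tips of the shut fingers; the grasp point (between the pads) lies env.grip_point_offset behind it (env.grip_point_offset is the distance from the TCP to the grasp point, in m); z points along the fingers, y is the line along which they close (so a half turn about z gives the same grasp; the last joint's range is limited). The gripper opens to 87 mm and grips with 3 to 60 N. Pads are 19 mm wide; open, the fingers measure 117 mm over their backs; the gripper's body (75 mm by 190 mm) begins 51 mm behind the grasp point.
Start: joints at [1.152, 0.22, 1.526, -0, 1.395, -0.126], TCP at [0.18, 0.598, 0.223] pointing down, gripper open.
Joint ranges: [-2.98, 2.98], [-0.91, 2.08], [0.09, 2.57], [-1.24, 4.39], [0.2, 2.65], [-2.68, 2.68]. Speed limits (rad/s): [2.57, 2.57, 3.01, 3.14, 3.14, 3.14].

## Interface

Orientations are given as a unit quaternion [x, y, z, w].
In Python, from bench import telemetry, eyes, job, env gives the robot as it stands.
- The arm moves only by the tool arm_command, never from a script. Its argument "moves" is a list of rows, each a list of 3 entries, a list of its own where there are three numbers: the shift along the tool's x, y, z in cm, then the turn, a rotation vector about the tool's x, y, z in degrees, then the opening, from 0 (shut) to 1 (fully open). A call has 1 to 8 rows; each row is the pose to reach, as a shift and turn from the pose commanded when the call began, along the tool's axes at that moment; what a row does not reach only later rows make up. A row lasts 1/10 s, in which the tool goes at most 50 mm and 8.59 degrees, less where a joint would pass 70% of its speed; a pose out of reach is approached as far as the arm can. A call with a gripper value outside its range is refused whole. The fingers move at their own pace and stop on an object; the grip force is fixed at half the most. Time passes only in rows, so rows that repeat a pose let the fingers close. It gives the time, the measured TCP pose, the force, the opening and the grip force at its end, in the units of the state.
- telemetry.get_obs(): the state, without advancing time (a new reading comes with each control period).
- eyes.get_image(name): name is "scene" or "side" or "wrist"; returns a dict with "pixels" (384x512x3 uint8, red, green, blue), "vertical_fov" (degrees; the focal length in pixels is half the picture's height over the tangent of half this angle, whatever the lens; pixels are square), "cx", "cy" (the principal point, pixels), "extrinsics" (4x4, takes a point from camera to world coordinates). Camera axes: x right, y down, z forward; pixel columns grow to the right and rows downward; lengths in m; the calibration is good to about 2 mm. A picture is of the moment at which its call begins. There is no depth.
- job.finish_job(): hands the job in; it is judged then, once.
The state is a dict: "clock": time; "joints": joint angles; "qvel": joint speeds; "joint_efforts": joint torques, N m; "ee_pos": TCP position; "eef_rot": TCP orientation; "ft_force": force on the tool from outside, world axes, zero at the start; "wrist_torque": the same for the moment, N m; "grip_width": opening from 0.0 (shut) to 1.0 (fully open); "finger_force": force on a finger pad.
Only numpy, scipy, OpenCV 4.12 (cv2) and the standard library are available. Lean on these libraries where they do the work, as an engineer would, in place of code of your own. Each camera call takes 0.05 s, during which the arm holds its last target. There are 200 camera calls.

## Working session

There is one attempt and no reset: what is moved stays moved. The work goes in short steps, Python scripts to look and compute and a tool call to move; the robot and the scene stay as the last step left them, time stands still between calls to the robot, and variables do not carry over. Pictures are saved under pics/ and viewed, at most 10 in all, crops included, and the job is handed in when it is done.

Besides the shell and the picture viewer there is one more tool, called after "Emit:" as a command line: name --argument value ..., lists and objects as JSON in quotes. arm_command: Moves the arm, as the interface text tells. Its arguments: {"type":"object","properties":{"moves":{"type":"array"}},"required":["moves"]}

```bash
mkdir -p pics; ls
cat > h.py <<'E'
import numpy as np, cv2
from scipy.spatial.transform import Rotation as R
from bench import telemetry, eyes, job, env
def shot(n,f=None):
    d=eyes.get_image(n)
    if f: cv2.imwrite('pics/'+f,d['pixels'][:,:,::-1])
    return d
def foc(d): return d['pixels'].shape[0]/2/np.tan(np.radians(d['vertical_fov'])/2)
def ray(d,u,v,z):
    "pixel -> world point on plane z"
    E=np.array(d['extrinsics']); f=foc(d)
    r=E[:3,:3]@np.array([(u-d['cx'])/f,(v-d['cy'])/f,1]); o=E[:3,3]
    return o+r*(z-o[2])/r[2]
def proj(d,p):
    E=np.array(d['extrinsics']); c=E[:3,:3].T@(np.array(p)-E[:3,3]); f=foc(d)
    return np.array([d['cx']+f*c[0]/c[2], d['cy']+f*c[1]/c[2]])
def togo(p,yaw=None):
    "shift in tool cm to bring TCP to p; turn about tool z (deg) to bring tool y to yaw"
    o=telemetry.get_obs(); r=R.from_quat(o['eef_rot'])
    s=r.inv().apply(np.array(p)-o['ee_pos'])*100
    m=r.as_matrix(); ty=np.arctan2(m[1,1],m[0,1])
    out=[np.round(s,2),'tooly',round(np.degrees(ty),1)]
    if yaw is not None:
        d=(yaw-ty+np.pi/2)%np.pi-np.pi/2
        out.append(('turn about tool z deg',round(-np.degrees(d),1)))
    print(out); return s
E
python3 - <<'E'
from h import *
a=[shot(n,n+'0.png') for n in('scene','side','wrist')]
for d in a: print(np.round(d['extrinsics'],3).tolist(),d['vertical_fov'],d['cx'],d['cy'])
cv2.imwrite('pics/all0.png',cv2.resize(np.hstack([d['pixels'][:,:,::-1] for d in a[:2]]),(800,300)))
print(env.grip_point_offset, telemetry.get_obs())
E
```

```text
pics
[[0.734, 0.535, -0.418, 0.9], [0.679, -0.579, 0.452, -0.29], [0.0, -0.615, -0.788, 0.719], [0.0, 0.0, 0.0, 1.0]] 57.489251643059404 258.88226579806366 189.75971935978228
[[0.954, -0.171, 0.246, 0.376], [-0.299, -0.499, 0.814, -0.525], [-0.017, -0.85, -0.527, 0.488], [0.0, 0.0, 0.0, 1.0]] 51.60069449405107 251.6960154145857 195.49375784878976
[[0.289, 0.918, 0.271, 0.106], [0.957, -0.277, -0.083, 0.621], [-0.001, 0.283, -0.959, 0.383], [0.0, 0.0, 0.0, 1.0]] 68.78997412509932 252.4323630980085 189.90726446048976
0.0187 {'clock': 0.15, 'joints': array([ 1.15191617e+00,  2.21083170e-01,  1.52734179e+00, -2.11869025e-08,
        1.39468396e+00, -1.26119178e-01]), 'qvel': array([-0.00100092, -0.00110038, -0.00443934,  0.00054891, -0.00036899,
        0.00040559]), 'joint_efforts': array([ 9.92251989e-04, -4.95197511e+01, -3.87874854e+01,  6.98340428e-02,
        5.32924652e-02, -6.98109943e-05]), 'ee_pos': array([0.18019462, 0.59796744, 0.22166833]), 'eef_rot': array([ 1.45858249e-01,  9.89305209e-01, -7.30163397e-04, -2.04034160e-04]), 'ft_force': array([-0.57009211, -0.31735306,  0.22890804]), 'wrist_torque': array([-0.04238497, -0.01236665, -0.01819328]), 'finger_force': 0.0, 'grip_width': 0.9982475863785234}
```

View pics/scene0.png

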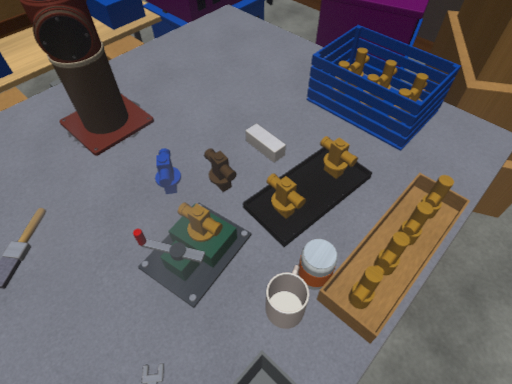

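View pics/side0.png

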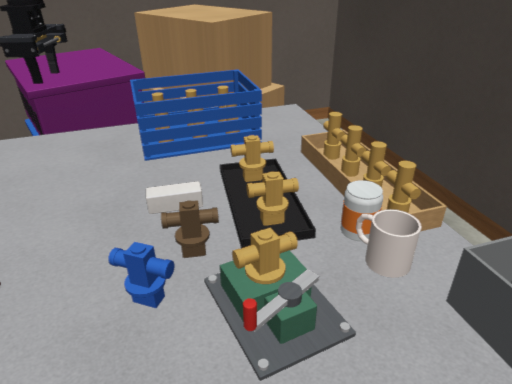

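The scene view shows the jig (~200,235) holding the polished tee, the raw tee at (219,168), the blue decoy at (167,172), and the tray tees at (286,193) and (338,155). The clamp knob is at (139,237). The side view shows the same things. I'll enlarge both to pick exact points.

Run:
```python
import cv2
a=cv2.imread('pics/scene0.png')[120:310,125:380]; cv2.imwrite('pics/sc.png',cv2.resize(a,None,fx=3,fy=3,interpolation=cv2.INTER_CUBIC))
a=cv2.imread('pics/side0.png')[130:330,120:320]; cv2.imwrite('pics/si.png',cv2.resize(a,None,fx=3,fy=3,interpolation=cv2.INTER_CUBIC))
```

```text
(no output)
```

View pics/sc.png

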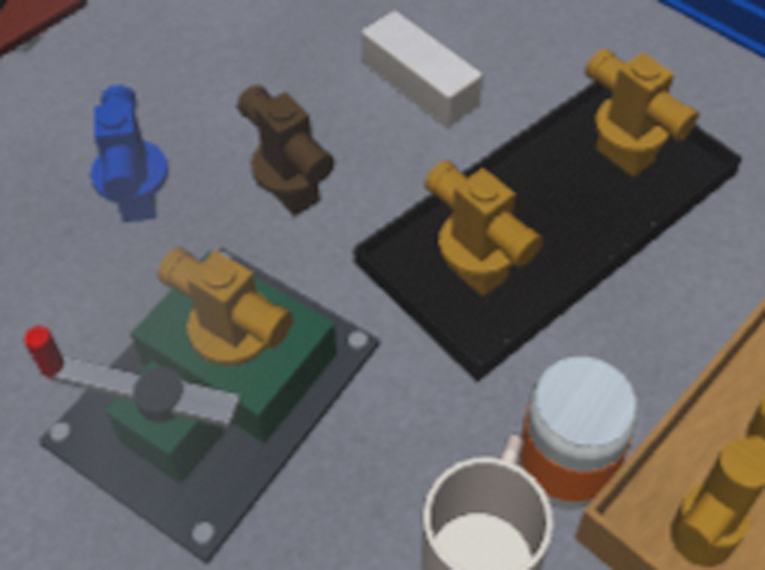

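View pics/si.png

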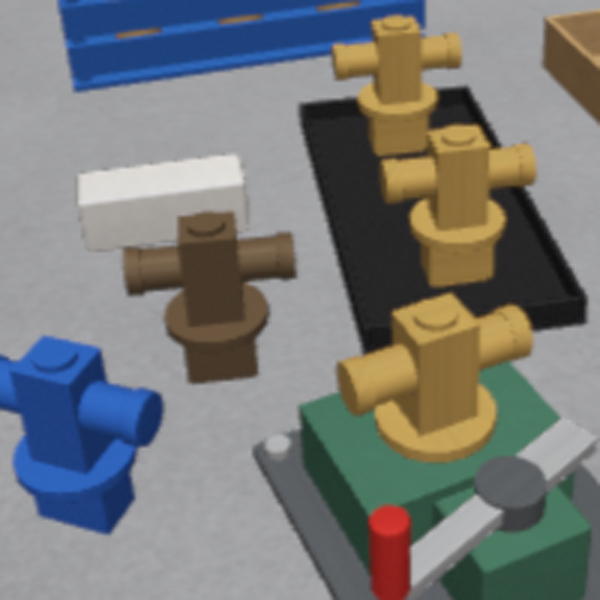

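```bash
cat > m.py <<'E'
from h import *
import pickle
S=shot('scene'); D=shot('side')
pickle.dump((S,D),open('cams.pkl','wb'))
sc=lambda u,v:(u/3+125-1/3,v/3+120-1/3); si=lambda u,v:(u/3+120-1/3,v/3+130-1/3)
def tri(a,b):
    A=[];B=[]
    for d,p in((S,a),(D,b)):
        o=np.array(d['extrinsics'])[:3,3]; r=ray(d,*p,0)-o; r/=np.linalg.norm(r); P=np.eye(3)-np.outer(r,r); A.append(P);B.append(P@o)
    return np.linalg.lstsq(np.vstack(A),np.hstack(B),rcond=None)[0]
r3=lambda x:np.round(x,4)
for n,a,b,z in(('pol',(224,268),(437,310),.127),('raw',(286,100),(207,219),.112),('near',(485,183),(459,131),.117),('far',(648,66),(396,20),.117),('knob',(39,334),(390,517),.114)):
    print(n,r3(tri(sc(*a),si(*b))),r3(ray(S,*sc(*a),z)),r3(ray(D,*si(*b),z)))
def dirn(n,d,f,a,b,z):
    p,q=ray(d,*f(*a),z),ray(d,*f(*b),z); print(n,r3(p),r3(q),'mid',r3((p+q)/2),'len',r3(np.linalg.norm(q-p)),'deg',round(np.degrees(np.arctan2(*(q-p)[1::-1])),1))
dirn('raw arm side',D,si,(129,272),(291,256),.082)
dirn('raw arm sc',S,sc,(250,101),(318,162),.082)
dirn('pol arm side',D,si,(350,388),(520,333),.097)
dirn('pol arm sc',S,sc,(172,269),(274,320),.097)
dirn('base sc long',S,sc,(207,560),(378,343),.01)
dirn('base sc short',S,sc,(41,440),(207,560),.01)
dirn('base sc short2',S,sc,(223,250),(378,343),.01)
dirn('block sc short',S,sc,(262,410),(335,330),.055)
dirn('base side',D,si,(255,452),(0,0),.01) if 0 else None
dirn('tray sc short',S,sc,(357,252),(478,371),.022)
dirn('tray sc long',S,sc,(478,371),(741,156),.022)
dirn('near arm side',D,si,(386,180),(531,164),.087)
dirn('far arm side',D,si,(336,60),(458,50),.087)
dirn('bar',S,sc,(395,12),(480,75),.045)
E
python3 m.py
```

```text
pol [ 0.5318 -0.0724  0.1261] [ 0.5304 -0.0709  0.127 ] [ 0.532  -0.0765  0.127 ]
raw [0.4383 0.0729 0.1125] [0.4341 0.0765 0.112 ] [0.4398 0.0678 0.112 ]
near [0.6108 0.1122 0.1186] [0.6084 0.1152 0.117 ] [0.6121 0.1117 0.117 ]
far [0.6273 0.2988 0.1169] [0.6265 0.2999 0.117 ] [0.6273 0.2965 0.117 ]
knob [ 0.4726 -0.1864  0.1136] [ 0.472  -0.1857  0.114 ] [ 0.4729 -0.1878  0.114 ]
raw arm side [0.3912 0.0726 0.082 ] [0.4859 0.0579 0.082 ] mid [0.4386 0.0653 0.082 ] len 0.0958 deg -8.8
raw arm sc [0.3898 0.0733 0.082 ] [0.4797 0.0649 0.082 ] mid [0.4348 0.0691 0.082 ] len 0.0902 deg -5.3
pol arm side [ 0.4834 -0.0855  0.097 ] [ 0.5797 -0.0718  0.097 ] mid [ 0.5315 -0.0786  0.097 ] len 0.0972 deg 8.1
pol arm sc [ 0.4849 -0.0857  0.097 ] [ 0.5704 -0.0653  0.097 ] mid [ 0.5277 -0.0755  0.097 ] len 0.0879 deg 13.4
base sc long [ 0.6314 -0.1955  0.01  ] [0.5993 0.0068 0.01  ] mid [ 0.6153 -0.0943  0.01  ] len 0.2048 deg 99.0
base sc short [ 0.4748 -0.2199  0.01  ] [ 0.6314 -0.1955  0.01  ] mid [ 0.5531 -0.2077  0.01  ] len 0.1585 deg 8.9
base sc short2 [ 0.4431 -0.016   0.01  ] [0.5993 0.0068 0.01  ] mid [ 0.5212 -0.0046  0.01  ] len 0.1579 deg 8.3
block sc short [ 0.5961 -0.1062  0.055 ] [ 0.5875 -0.0255  0.055 ] mid [ 0.5918 -0.0658  0.055 ] len 0.0811 deg 96.1
tray sc short [0.5326 0.0523 0.022 ] [0.6763 0.0352 0.022 ] mid [0.6045 0.0437 0.022 ] len 0.1447 deg -6.8
tray sc long [0.6763 0.0352 0.022 ] [0.7076 0.3551 0.022 ] mid [0.6919 0.1952 0.022 ] len 0.3214 deg 84.4
near arm side [0.5634 0.1161 0.087 ] [0.6608 0.1045 0.087 ] mid [0.6121 0.1103 0.087 ] len 0.0981 deg -6.8
far arm side [0.5797 0.304  0.087 ] [0.6762 0.2896 0.087 ] mid [0.628  0.2968 0.087 ] len 0.0976 deg -8.5
bar [0.3745 0.2674 0.045 ] [0.4888 0.2576 0.045 ] mid [0.4317 0.2625 0.045 ] len 0.1147 deg -4.9
```

Run:
```python
from h import *
togo([0.532,-0.074,0.25],np.radians(98.7))
```

```text
[array([-53.08, -54.2 ,  -2.76]), 'tooly', np.float64(73.2), ('turn about tool z deg', np.float64(-25.5))]
```

Emit:
arm_command --moves '[[[-26.5, -27.1, -2.8], [0, 0, -25.5], 0.7], [[-26.5, -27.1, -2.8], [0, 0, -25.5], 0.7], [[-26.5, -27.1, -2.8], [0, 0, -25.5], 0.7], [[-26.5, -27.1, -2.8], [0, 0, -25.5], 0.7], [[-26.5, -27.1, -2.8], [0, 0, -25.5], 0.7], [[-26.5, -27.1, -2.8], [0, 0, -25.5], 0.7], [[-26.5, -27.1, -2.8], [0, 0, -25.5], 0.7], [[-26.5, -27.1, -2.8], [0, 0, -25.5], 0.7]]'

```text
clock: 1.05
ee_pos: [0.3569, 0.2599, 0.251]
eef_rot: [-0.075, 0.997, -0.0, 0.001]
ft_force: [-0.3, 0.8, 1.6]
grip_width: 0.704
finger_force: 0.0
```

Run:
```python
from h import *
togo([0.532,-0.074,0.25],np.radians(98.7));print(telemetry.get_obs()['ee_pos'])
```

```text
[array([-12.3 , -35.64,   0.13]), 'tooly', np.float64(98.6), ('turn about tool z deg', np.float64(-0.1))]
[0.35686959 0.25990161 0.25099307]
```

Emit:
arm_command --moves '[[[-12.3, -35.6, 0], [0, 0, 0], 0.7], [[-12.3, -35.6, 0], [0, 0, 0], 0.7], [[-12.3, -35.6, 0], [0, 0, 0], 0.7], [[-12.3, -35.6, 0], [0, 0, 0], 0.7], [[-12.3, -35.6, 0], [0, 0, 0], 0.7], [[-12.3, -35.6, 0], [0, 0, 0], 0.7], [[-12.3, -35.6, 0], [0, 0, 0], 0.7], [[-12.3, -35.6, 0], [0, 0, 0], 0.7]]'

```text
clock: 1.85
ee_pos: [0.5325, -0.0745, 0.2504]
eef_rot: [-0.075, 0.997, -0.001, 0.0]
ft_force: [0.1, 0.3, 0.3]
grip_width: 0.695
finger_force: 0.0
```

Run:
```python
from h import *
togo([0.532,-0.074,0.093],np.radians(98.7))
d=shot('wrist')
im=d['pixels'][:,:,::-1].copy()
for a in(-.05,0,.05):
    c,s=np.cos(np.radians(8.7)),np.sin(np.radians(8.7))
    u=proj(d,[0.532+a*c,-0.074+a*s,.097 if a else .127]);print(u); cv2.drawMarker(im,tuple(int(x) for x in u),(255,0,255),0,8)
cv2.imwrite('pics/w1.png',im)
```

```text
[array([ 0.04,  0.07, 15.74]), 'tooly', np.float64(98.6), ('turn about tool z deg', np.float64(-0.1))]
[252.52067074 132.19510119]
[252.63914709 183.09275461]
[252.71771504 216.69863301]
```

View pics/w1.png

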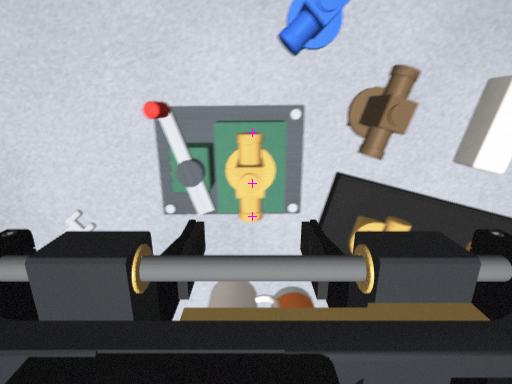

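The wrist view has the polished boss at (251,182), within about 1 mm of the predicted (253,183), and the arms line up with the tool. I'll descend and grip.

Emit:
arm_command --moves '[[[0, 0, 4], [0, 0, 0], 0.7], [[0, 0.05, 8], [0, 0, 0], 0.7], [[0, 0.05, 12], [0, 0, 0], 0.7], [[0, 0.05, 14], [0, 0, 0], 0.7], [[0, 0.05, 15.7], [0, 0, 0], 0.7], [[0, 0.05, 15.7], [0, 0, 0], 0.7], [[0, 0.05, 15.7], [0, 0, 0], 0.2], [[0, 0.05, 15.7], [0, 0, 0], 0.2]]'

```text
clock: 2.7
ee_pos: [0.5324, -0.0705, 0.095]
eef_rot: [-0.076, 0.997, -0.0, 0.001]
ft_force: [0.0, -0.4, 0.1]
grip_width: 0.594
finger_force: 0.0
```

Emit:
arm_command --moves '[[[0, 0, 0], [0, 0, 0], 0.2], [[0, 0, 0], [0, 0, 0], 0.2], [[0, 0, 0], [0, 0, 0], 0.2], [[0, 0, 0], [0, 0, 0], 0.2]]'

```text
clock: 3.1
ee_pos: [0.5331, -0.0729, 0.0955]
eef_rot: [-0.076, 0.997, -0.003, 0.002]
ft_force: [0.6, -8.2, 3.1]
grip_width: 0.342
finger_force: 29.9
```

Emit:
arm_command --moves '[[[0, -0.2, 0], [0, 0, 0], 0.2], [[0, -0.2, 0], [0, 0, 0], 0.2], [[0, -0.2, 0], [0, 0, 0], 0.2]]'

```text
clock: 3.4
ee_pos: [0.533, -0.0733, 0.0953]
eef_rot: [-0.076, 0.997, -0.001, 0.001]
ft_force: [-0.1, -3.3, 5.9]
grip_width: 0.341
finger_force: 29.8
```

Run:
```python
from h import *
shot('wrist');o=telemetry.get_obs();print({k:o[k] for k in('ee_pos','eef_rot','ft_force','wrist_torque')})
```

```text
{'ee_pos': array([ 0.53301738, -0.0732977 ,  0.09524638]), 'eef_rot': array([-0.07607621,  0.99710049, -0.0010091 ,  0.00141449]), 'ft_force': array([-0.00881595, -2.53367019,  5.2275959 ]), 'wrist_torque': array([-0.55640459,  0.09032439,  0.05921873])}
```

Emit:
arm_command --moves '[[[0, 0, -1], [0, 0, 0], 0.2], [[0, 0, -3], [0, 0, 0], 0.2], [[0, 0, -5], [0, 0, 0], 0.2], [[0, 0, -8], [0, 0, 0], 0.2], [[0, 0, -11], [0, 0, 0], 0.2], [[0, 0, -14], [0, 0, 0], 0.2], [[0, 0, -14.5], [0, 0, 0], 0.2], [[0, 0, -14.5], [0, 0, 0], 0.2]]'

```text
clock: 4.25
ee_pos: [0.5318, -0.0721, 0.2385]
eef_rot: [-0.076, 0.997, 0.0, 0.0]
ft_force: [-0.9, 0.3, -4.3]
grip_width: 0.343
finger_force: 29.8
```

Run:
```python
from h import *
togo([0.619,0.2055,0.24],np.radians(84))
```

```text
[array([-12.84,  26.11,  -0.13]), 'tooly', np.float64(98.7), ('turn about tool z deg', np.float64(14.7))]
```

Emit:
arm_command --moves '[[[-2, 4, 0], [0, 0, 2], 0.2], [[-4, 8, 0], [0, 0, 5], 0.2], [[-6, 12, 0], [0, 0, 8], 0.2], [[-8, 16, 0], [0, 0, 11], 0.2], [[-10, 20, 0], [0, 0, 14], 0.2], [[-12, 24, 0], [0, 0, 14.7], 0.2], [[-12.8, 26.1, 0], [0, 0, 14.7], 0.2], [[-12.8, 26.1, 0], [0, 0, 14.7], 0.2]]'

```text
clock: 5.05
ee_pos: [0.6169, 0.2085, 0.2342]
eef_rot: [0.05, 0.999, 0.0, -0.003]
ft_force: [-1.0, -0.7, -4.0]
grip_width: 0.341
finger_force: 29.9
```

Run:
```python
from h import *
S=shot('scene'); D=shot('side')
togo([0.619,0.2055,0.24],np.radians(84))
cv2.imwrite('pics/p2.png',np.hstack([cv2.resize(S['pixels'][60:300,220:440],(400,436)),cv2.resize(D['pixels'][60:300,180:400],(400,436))])[:,:,::-1])
```

```text
[array([-0.19,  0.05, -0.5 ]), 'tooly', np.float64(84.1), ('turn about tool z deg', np.float64(0.1))]
```

View pics/p2.png

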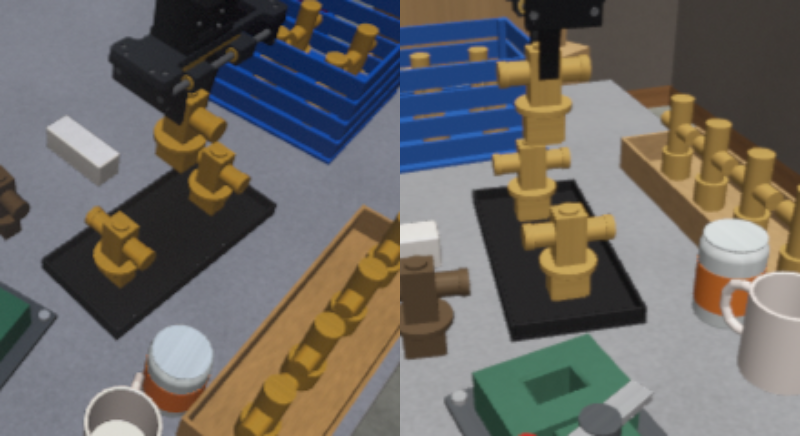

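The polished tee hangs upright over the gap between the tray tees, and the socket is empty. I'll lower it.

Emit:
arm_command --moves '[[[-0.1, 0, 3], [0, 0, 0], 0.2], [[-0.1, 0, 6], [0, 0, 0], 0.2], [[-0.1, 0, 9], [0, 0, 0], 0.2], [[-0.1, 0, 11], [0, 0, 0], 0.2], [[-0.1, 0, 13], [0, 0, 0], 0.2], [[-0.1, 0, 14], [0, 0, 0], 0.2], [[-0.1, 0, 14], [0, 0, 0], 0.2], [[-0.1, 0, 14], [0, 0, 0], 0.2]]'

```text
clock: 5.95
ee_pos: [0.6199, 0.2044, 0.0989]
eef_rot: [0.053, 0.999, -0.0, 0.0]
ft_force: [-0.1, -0.4, -3.8]
grip_width: 0.341
finger_force: 29.9
```

Run:
```python
from h import *
togo([0.619,0.2055,0.0853],np.radians(84)); print(telemetry.get_obs()['ft_force'])
```

```text
[array([0.1 , 0.1 , 1.36]), 'tooly', np.float64(84.0), ('turn about tool z deg', np.float64(-0.0))]
[-0.13734982 -0.37859615 -3.82072555]
```

Emit:
arm_command --moves '[[[0.1, 0.1, 0.7], [0, 0, 0], 0.2], [[0.1, 0.1, 1.1], [0, 0, 0], 0.2], [[0.1, 0.1, 1.3], [0, 0, 0], 0.2], [[0.1, 0.1, 1.4], [0, 0, 0], 0.2], [[0.1, 0.1, 1.4], [0, 0, 0], 0.2]]'

```text
clock: 6.45
ee_pos: [0.619, 0.2062, 0.0852]
eef_rot: [0.052, 0.999, 0.0, 0.0]
ft_force: [-1.3, -0.9, -0.0]
grip_width: 0.342
finger_force: 29.9
```

Contact: the vertical force is gone and the height is as expected. I'll release, pause, then rise.

Emit:
arm_command --moves '[[[0, 0, 0], [0, 0, 0], 0.6], [[0, 0, 0], [0, 0, 0], 0.6], [[0, 0, 0], [0, 0, 0], 0.6], [[0, 0, 0], [0, 0, 0], 0.6], [[0, 0, 0], [0, 0, 0], 0.6], [[0, 0, -3], [0, 0, 0], 0.6], [[0, 0, -8], [0, 0, 0], 0.6], [[0, 0, -13], [0, 0, 0], 0.6]]'

```text
clock: 7.25
ee_pos: [0.6178, 0.2059, 0.2148]
eef_rot: [0.052, 0.999, -0.0, -0.001]
ft_force: [1.2, -0.2, -0.5]
grip_width: 0.601
finger_force: 0.0
```

Emit:
arm_command --moves '[[[0, 0, -4], [0, 0, 0], 0.7], [[0, 0, -4], [0, 0, 0], 0.7]]'

```text
clock: 7.45
ee_pos: [0.6225, 0.2069, 0.2636]
eef_rot: [0.052, 0.999, 0.002, 0.007]
ft_force: [0.6, 0.9, 1.2]
grip_width: 0.675
finger_force: 0.0
```

Run:
```python
from h import *
togo([0.438,0.070,0.235],np.radians(83))
```

```text
[array([ 16.96, -15.55,   2.57]), 'tooly', np.float64(84.0), ('turn about tool z deg', np.float64(1.0))]
```

Emit:
arm_command --moves '[[[3.4, -3.1, 0.6], [0, 0, 1], 0.7], [[6.8, -6.2, 1.2], [0, 0, 1], 0.7], [[10.2, -9.3, 1.8], [0, 0, 1], 0.7], [[13.6, -12.4, 2.4], [0, 0, 1], 0.7], [[17, -15.5, 2.4], [0, 0, 1], 0.7], [[17, -15.5, 2.4], [0, 0, 1], 0.7], [[17, -15.5, 2.4], [0, 0, 1], 0.7]]'

```text
clock: 8.15
ee_pos: [0.4332, 0.0693, 0.2305]
eef_rot: [0.062, 0.998, 0.0, 0.001]
ft_force: [0.8, 0.5, 0.0]
grip_width: 0.7
finger_force: 0.0
```

Run:
```python
from h import *
d=shot('wrist');S=shot('scene'); o=telemetry.get_obs(); print(o['ee_pos'])
im=d['pixels'][:,:,::-1].copy()
t=np.radians(-7)
for a in(-.05,0,.05):
    u=proj(d,[0.438+a*np.cos(t),0.070+a*np.sin(t),.082 if a else .112]);print(u); cv2.drawMarker(im,tuple(int(x) for x in u),(255,0,255),0,8)
v=cv2.resize(S['pixels'][80:320,120:400,::-1],(448,384))
cv2.imwrite('pics/w2.png',np.hstack([im[:,80:432],v]))
```

```text
[0.43438369 0.06990739 0.23087294]
[252.96286503 137.36124559]
[253.08202493 189.10678949]
[253.01734052 222.24155407]
```

View pics/w2.png

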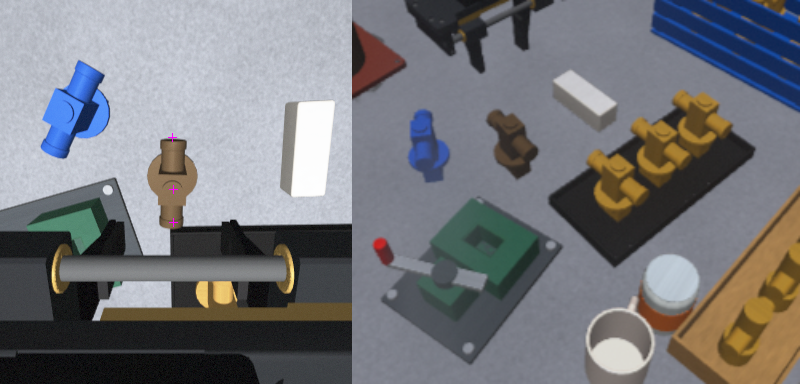

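```bash
cat > mask.py <<'E'
from h import *
def ext(im,x0,x1,y0,y1,kind):
    h=cv2.cvtColor(im,cv2.COLOR_BGR2HSV)[y0:y1,x0:x1].astype(int)
    m=(h[...,0]>5)&(h[...,0]<28)&(h[...,1]>(120 if kind=='pol' else 60))
    n,l,s,c=cv2.connectedComponentsWithStats(m.astype(np.uint8)); k=1+np.argmax(s[1:,4])
    m=l==k; yy=np.where(m.any(1))[0]
    print(kind,'rows',yy[0]+y0,yy[-1]+y0)
    for y in yy[::6]:
        xx=np.where(m[y])[0]; print(y+y0,xx[0]+x0,xx[-1]+x0,(xx[0]+xx[-1])/2+x0,end=' | ')
    print()
E
python3 - <<'E'
from mask import *
ext(cv2.imread('pics/w1.png'),200,320,110,240,'pol')
ext(cv2.imread('pics/w2.png'),130,225,110,240,'raw')
E
```

```text
pol rows 133 220
133 244 257 250.5 | 139 238 260 249.0 | 145 239 259 249.0 | 151 235 265 250.0 | 157 230 270 250.0 | 163 228 273 250.5 | 169 227 274 250.5 | 175 227 273 250.0 | 181 230 271 250.5 | 187 235 266 250.5 | 193 238 262 250.0 | 199 241 259 250.0 | 205 241 259 250.0 | 211 240 260 250.0 | 217 241 260 250.5 | 
raw rows 140 229
140 161 182 171.5 | 146 161 185 173.0 | 152 162 183 172.5 | 158 155 188 171.5 | 164 151 193 172.0 | 170 148 196 172.0 | 176 148 196 172.0 | 182 149 195 172.0 | 188 151 192 171.5 | 194 157 187 172.0 | 200 158 185 171.5 | 206 161 181 171.0 | 212 161 181 171.0 | 218 160 182 171.0 | 224 160 181 170.5 |
```

Run:
```python
from h import *
togo([0.441,0.0697,0.12],np.radians(81.2))
```

```text
[array([-0.65,  0.06, 11.09]), 'tooly', np.float64(83.0), ('turn about tool z deg', np.float64(1.8))]
```

Emit:
arm_command --moves '[[[-0.65, 0, 3], [0, 0, 1.8], 0.7], [[-0.65, 0, 6], [0, 0, 1.8], 0.7], [[-0.65, 0, 9], [0, 0, 1.8], 0.7], [[-0.65, 0, 11], [0, 0, 1.8], 0.7], [[-0.65, 0, 11], [0, 0, 1.8], 0.7], [[-0.65, 0, 11], [0, 0, 1.8], 0.7]]'

```text
clock: 8.85
ee_pos: [0.4406, 0.0693, 0.1207]
eef_rot: [0.076, 0.997, 0.0, -0.0]
ft_force: [0.5, -0.4, 0.6]
grip_width: 0.703
finger_force: 0.0
```

Run:
```python
from h import *
togo([0.441,0.0697,0.0805],np.radians(81.2)); eyes.get_image('wrist');togo([0.441,0.0697,0.0805],np.radians(81.2))
```

```text
[array([-0.04,  0.04,  4.02]), 'tooly', np.float64(81.3), ('turn about tool z deg', np.float64(0.1))]
[array([0.03, 0.04, 4.1 ]), 'tooly', np.float64(81.3), ('turn about tool z deg', np.float64(0.1))]
```

Emit:
arm_command --moves '[[[0, 0, 2], [0, 0, 0], 0.7], [[0, 0, 4], [0, 0, 0], 0.7], [[0, 0, 4], [0, 0, 0], 0.7], [[0, 0, 4], [0, 0, 0], 0.2], [[0, 0, 4], [0, 0, 0], 0.2], [[0, 0, 4], [0, 0, 0], 0.2], [[0, 0, 4], [0, 0, 0], 0.2], [[0, 0, 4], [0, 0, 0], 0.2]]'

```text
clock: 9.7
ee_pos: [0.4404, 0.0687, 0.0811]
eef_rot: [0.076, 0.997, -0.0, 0.0]
ft_force: [-0.0, -2.6, 3.3]
grip_width: 0.343
finger_force: 29.9
```

Emit:
arm_command --moves '[[[0, 0, 0], [0, 0, 0], 0.2], [[0, 0, 0], [0, 0, 0], 0.2], [[0, 0, -4], [0, 0, 0], 0.2], [[0, 0, -8], [0, 0, 0], 0.2], [[0, 0, -12], [0, 0, 0], 0.2], [[0, 0, -14], [0, 0, 0], 0.2], [[0, 0, -14], [0, 0, 0], 0.2]]'

```text
clock: 10.4
ee_pos: [0.4414, 0.069, 0.2229]
eef_rot: [0.076, 0.997, 0.0, 0.002]
ft_force: [0.6, -0.1, -5.7]
grip_width: 0.339
finger_force: 30.0
```

Run:
```python
from h import *
togo([0.5328,-0.0733,0.19],np.radians(98.7))
```

```text
[array([-11.18, -12.68,   3.33]), 'tooly', np.float64(81.2), ('turn about tool z deg', np.float64(-17.5))]
```

Emit:
arm_command --moves '[[[-2.5, -3, 0], [0, 0, -4], 0.2], [[-5, -6, 0], [0, 0, -8], 0.2], [[-7.5, -9, 0.5], [0, 0, -12], 0.2], [[-10, -11.5, 1.5], [0, 0, -16], 0.2], [[-11.2, -12.7, 2.5], [0, 0, -17.5], 0.2], [[-11.2, -12.7, 3.3], [0, 0, -17.5], 0.2], [[-11.2, -12.7, 3.3], [0, 0, -17.5], 0.2], [[-11.2, -12.7, 3.3], [0, 0, -17.5], 0.2]]'

```text
clock: 11.2
ee_pos: [0.5298, -0.0726, 0.1857]
eef_rot: [-0.076, 0.997, 0.001, -0.002]
ft_force: [-1.3, -0.1, -4.7]
grip_width: 0.34
finger_force: 30.0
```

Run:
```python
from h import *
T=([0.5328,-0.0733,0.15],np.radians(98.7))
togo(*T);d=shot('wrist','w3.png');s=shot('side','s3.png');togo(*T)
a=cv2.imread('pics/w3.png')[100:340,140:360];b=cv2.imread('pics/s3.png')[150:350,180:340]
cv2.imwrite('pics/v3.png',np.hstack([cv2.resize(a,(440,480)),cv2.resize(b,(360,480))]))
```

```text
[array([-0.3 , -0.12,  3.57]), 'tooly', np.float64(98.7), ('turn about tool z deg', np.float64(0.0))]
[array([-0.18, -0.07,  3.74]), 'tooly', np.float64(98.8), ('turn about tool z deg', np.float64(0.1))]
```

View pics/v3.png

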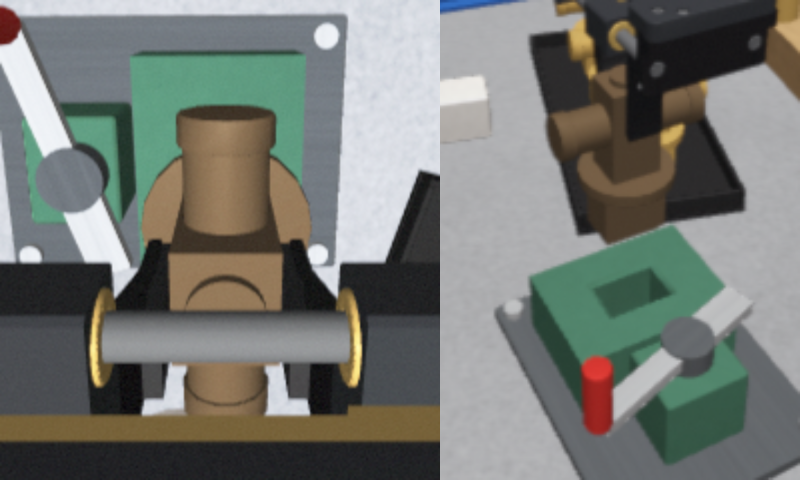

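Emit:
arm_command --moves '[[[-0.2, -0.1, 1], [0, 0, 0], 0.2], [[-0.2, -0.1, 2.5], [0, 0, 0], 0.2], [[-0.2, -0.1, 3.5], [0, 0, 0], 0.2], [[-0.2, -0.1, 3.8], [0, 0, 0], 0.2], [[-0.2, -0.1, 3.8], [0, 0, 0], 0.2], [[-0.2, -0.1, 3.8], [0, 0, 0], 0.2]]'

```text
clock: 11.9
ee_pos: [0.5336, -0.0745, 0.1497]
eef_rot: [-0.076, 0.997, -0.0, 0.0]
ft_force: [0.8, 0.5, -6.0]
grip_width: 0.344
finger_force: 30.0
```

Run:
```python
from h import *
T=([0.5328,-0.0733,0.0961],np.radians(98.7))
togo(*T);s=shot('side');togo(*T)
s=pickle=None
d=cv2.imread('pics/s3.png'); import pickle; D=pickle.load(open('cams.pkl','rb'))[1]
print(ray(D,265.3,271.7,.055))
```

```text
[array([0.06, 0.13, 5.36]), 'tooly', np.float64(98.7), ('turn about tool z deg', np.float64(0.0))]
[array([0.09, 0.14, 5.39]), 'tooly', np.float64(98.7), ('turn about tool z deg', np.float64(0.0))]
[ 0.53020039 -0.08185112  0.055     ]
```

Emit:
arm_command --moves '[[[0.1, 0.1, 0.6], [0, 0, 0], 0.2], [[0.1, 0.1, 1.1], [0, 0, 0], 0.2], [[0.1, 0.1, 1.5], [0, 0, 0], 0.2], [[0.1, 0.1, 1.8], [0, 0, 0], 0.2], [[0.1, 0.1, 2.1], [0, 0, 0], 0.2], [[0.1, 0.1, 2.1], [0, 0, 0], 0.2]]'

```text
clock: 12.55
ee_pos: [0.5339, -0.0738, 0.1318]
eef_rot: [-0.076, 0.997, -0.0, 0.002]
ft_force: [-4.8, 1.6, 11.4]
grip_width: 0.344
finger_force: 30.0
```

Emit:
arm_command --moves '[[[0.15, 0, 0], [0, 0, 0], 0.2], [[0.15, 0, 0], [0, 0, 0], 0.2], [[0.15, 0, 0.3], [0, 0, 0], 0.2], [[0.15, 0, 0.3], [0, 0, 0], 0.2]]'

```text
clock: 12.95
ee_pos: [0.5346, -0.0745, 0.1313]
eef_rot: [-0.076, 0.997, -0.001, 0.004]
ft_force: [-4.8, 2.0, 21.4]
grip_width: 0.342
finger_force: 30.1
```

Emit:
arm_command --moves '[[[0.15, 0.05, -0.3], [0, 0, 0], 0.2], [[0.25, 0.05, -0.8], [0, 0, 0], 0.2], [[0.25, 0.05, -0.8], [0, 0, 0], 0.2], [[0.25, 0.05, -0.8], [0, 0, 0], 0.2]]'

```text
clock: 13.35
ee_pos: [0.5285, -0.0737, 0.1333]
eef_rot: [-0.076, 0.997, -0.0, 0.0]
ft_force: [3.3, -0.6, -4.8]
grip_width: 0.341
finger_force: 29.9
```

Run:
```python
from h import *
for i in range(4):
    d=shot('wrist'); o=telemetry.get_obs(); print(o['ee_pos'],o['ft_force'])
cv2.imwrite('pics/w4.png',d['pixels'][:,:,::-1]); s=shot('scene','c4.png'); t=shot('side','s4.png')
a=cv2.imread('pics/c4.png')[180:270,160:260]; b=cv2.imread('pics/s4.png')[190:320,200:330]
cv2.imwrite('pics/v4.png',np.hstack([cv2.resize(a,(400,500),interpolation=2),cv2.resize(b,(400,500),interpolation=2)]))
```

```text
[ 0.52854265 -0.07368042  0.1332443 ] [ 2.8492408   0.26881583 -4.04259795]
[ 0.52854076 -0.07369962  0.13327006] [ 3.00795687  0.53330842 -5.54237996]
[ 0.52852923 -0.07371731  0.13329031] [ 3.93742234 -0.43646914 -4.84515623]
[ 0.52845667 -0.07367862  0.13327806] [ 3.62080751  0.36529309 -5.79702319]
```

View pics/v4.png

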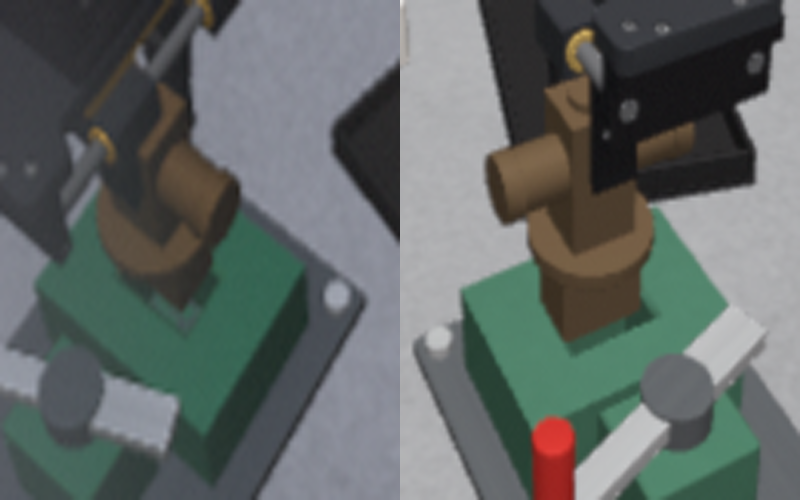

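The side view shows the shank now sitting about 3 mm too far towards −x: the hole is exposed on the +x side. Earlier it was slightly too far towards +x, so I'll aim between at x≈0.532.

Emit:
arm_command --moves '[[[0, 0, -0.5], [0, 0, 0], 0.2], [[-0.3, 0, -0.5], [0, 0, 0], 0.2], [[-0.3, 0, -0.5], [0, 0, 0], 0.2], [[-0.3, 0, -0.5], [0, 0, 0], 0.2]]'

```text
clock: 14.05
ee_pos: [0.5306, -0.0732, 0.1381]
eef_rot: [-0.076, 0.997, 0.0, -0.001]
ft_force: [0.0, 0.7, -5.5]
grip_width: 0.343
finger_force: 30.0
```

Emit:
arm_command --moves '[[[-0.1, 0, 0.5], [0, 0, 0], 0.2], [[-0.1, 0, 0.9], [0, 0, 0], 0.2], [[-0.1, 0, 1.2], [0, 0, 0], 0.2], [[-0.1, 0, 1.5], [0, 0, 0], 0.2], [[-0.1, 0, 1.5], [0, 0, 0], 0.2]]'

```text
clock: 14.55
ee_pos: [0.537, -0.0746, 0.1306]
eef_rot: [-0.076, 0.997, -0.002, 0.005]
ft_force: [-4.0, -0.3, 26.2]
grip_width: 0.346
finger_force: 30.0
```

Emit:
arm_command --moves '[[[0.1, 0, -1], [0, 0, 0], 0.2], [[0.1, 0, -1.5], [0, 0, 0], 0.2], [[0.1, 0, -1.5], [0, 0, 0], 0.2], [[0.1, 0, -1.5], [0, 0, 0], 0.2]]'

```text
clock: 14.95
ee_pos: [0.5304, -0.073, 0.1374]
eef_rot: [-0.076, 0.997, 0.0, -0.001]
ft_force: [0.6, 0.5, -5.9]
grip_width: 0.34
finger_force: 29.7
```

Emit:
arm_command --moves '[[[0, 0, 0.3], [0, 0, 0], 0.2], [[0, 0, 0.3], [0, 0, 0], 0.2], [[0, 0, 0.3], [0, 0, 0], 0.2]]'

```text
clock: 15.25
ee_pos: [0.5308, -0.0731, 0.1348]
eef_rot: [-0.076, 0.997, 0.0, -0.001]
ft_force: [0.3, 0.7, -5.4]
grip_width: 0.342
finger_force: 29.7
```

Emit:
arm_command --moves '[[[0, -0.1, 0.2], [0, 0, 0], 0.2], [[0, -0.1, 0.3], [0, 0, 0], 0.2], [[0, -0.1, 0.3], [0, 0, 0], 0.2], [[0, -0.1, 0.3], [0, 0, 0], 0.2]]'

```text
clock: 15.65
ee_pos: [0.5324, -0.0736, 0.134]
eef_rot: [-0.076, 0.997, 0.0, 0.001]
ft_force: [-0.3, 4.9, 5.2]
grip_width: 0.346
finger_force: 30.0
```

Emit:
arm_command --moves '[[[0, 0, 0.2], [0, 0, 0], 0.2], [[0, 0, 0.3], [0, 0, 0], 0.2], [[0, 0, 0.3], [0, 0, 0], 0.2], [[0, 0, 0.3], [0, 0, 0], 0.2]]'

```text
clock: 16.05
ee_pos: [0.5345, -0.0735, 0.1331]
eef_rot: [-0.076, 0.997, 0.0, 0.004]
ft_force: [1.3, 6.1, 13.3]
grip_width: 0.346
finger_force: 30.1
```

Emit:
arm_command --moves '[[[0.1, 0.2, -0.5], [0, 0, 0], 0.2], [[0.1, 0.3, -0.5], [0, 0, 0], 0.2], [[0.1, 0.3, -0.3], [0, 0, 0], 0.2], [[0.1, 0.3, -0.3], [0, 0, 0], 0.2]]'

```text
clock: 16.45
ee_pos: [0.5309, -0.072, 0.1336]
eef_rot: [-0.076, 0.997, -0.001, 0.001]
ft_force: [0.4, -0.4, 4.7]
grip_width: 0.341
finger_force: 29.9
```

Emit:
arm_command --moves '[[[0, 0, 0.2], [0, 0, 0], 0.2], [[0, 0, 0.3], [0, 0, 0], 0.2], [[0, 0, 0.3], [0, 0, 0], 0.2], [[0, 0, 0.3], [0, 0, 0], 0.2]]'

```text
clock: 16.85
ee_pos: [0.5328, -0.0716, 0.1328]
eef_rot: [-0.076, 0.997, -0.0, 0.003]
ft_force: [1.7, 1.9, 12.3]
grip_width: 0.345
finger_force: 30.0
```

Run:
```python
from h import *
s=shot('scene','c5.png'); t=shot('side','s5.png'); shot('wrist','w5.png')
a=cv2.imread('pics/c5.png')[195:265,165:245]; b=cv2.imread('pics/s5.png')[200:300,215:315]
cv2.imwrite('pics/v5.png',np.hstack([cv2.resize(a,(400,350),interpolation=2),cv2.resize(b,(400,400),interpolation=2)[:350]]))
print(telemetry.get_obs()['ee_pos'])
```

```text
[ 0.53283058 -0.0715426   0.13278703]
```

View pics/v5.png

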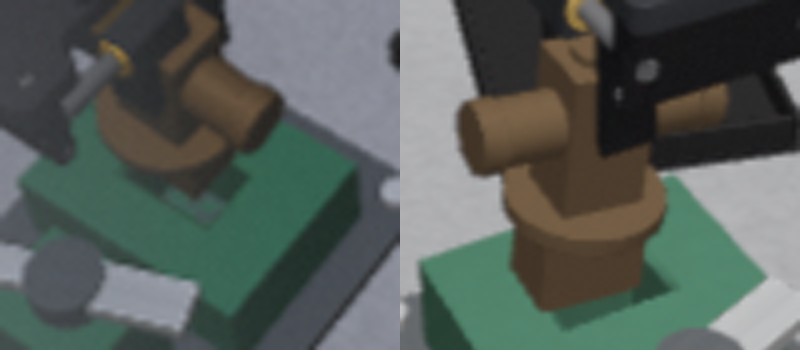

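The side view shows the shank over the hole's left/back part, with the hole exposed at +x and at −y. I'll check this against projected corner positions.

```bash
cat > pc.py <<'E'
from h import *
import pickle
S,D=pickle.load(open('cams.pkl','rb'))
c,s=np.cos(np.radians(8.7)),np.sin(np.radians(8.7))
def P(ctr,x,y,z): return np.array([ctr[0]+c*x-s*y,ctr[1]+s*x+c*y,z])
side=lambda p:np.round((proj(D,p)-[215,200])*4+1.5); scene=lambda p:np.round((proj(S,p)-[165,195])*5+2)
T=[0.5328,-0.0716]; J=[0.532,-0.0735]
print('shank bottom corners side/scene')
for x,y in((-.022,-.014),(.022,-.014),(.022,.014),(-.022,.014)): print(x,y,side(P(T,x,y,.0517)),scene(P(T,x,y,.0517)))
print('hole mouth (chamfer outer)')
for x,y in((-.0265,-.0185),(.0265,-.0185),(.0265,.0185),(-.0265,.0185)): print(x,y,side(P(J,x,y,.055)),scene(P(J,x,y,.055)))
print('jig block')
for x,y in((-.06,-.045),(.06,-.045),(.06,.045),(-.06,.045)): print(x,y,side(P(J,x,y,.055)),scene(P(J,x,y,.055)))
print('arm end',side(P(T,-.05,0,.0517+.082)),scene(P(T,.05,0,.0517+.082)))
# observed
f=lambda u,v,z:np.round(ray(D,(u-1.5)/4+215,(v-1.5)/4+200,z),4); g=lambda u,v,z:np.round(ray(S,(u-2)/5+165,(v-2)/5+195,z),4)
print('obs side hole FL',f(555,328,.055),'right',f(680,290,.055)); print('obs scene hole front corner',g(208,226,.055),'right',g(247,178,.055))
print('obs scene block right',g(358,172,.055),'front',g(232,318,.055))
E
python3 pc.py
```

```text
shank bottom corners side/scene
-0.022 -0.014 [167. 316.] [140. 171.]
0.022 -0.014 [266. 280.] [217. 220.]
0.022 0.014 [232. 239.] [257. 174.]
-0.022 0.014 [136. 272.] [181. 128.]
hole mouth (chamfer outer)
-0.0265 -0.0185 [161. 324.] [120. 172.]
0.0265 -0.0185 [281. 281.] [213. 230.]
0.0265 0.0185 [236. 227.] [266. 170.]
-0.0265 0.0185 [120. 266.] [174. 114.]
jig block
-0.06 -0.045 [111. 400.] [ 23. 178.]
0.06 -0.045 [390. 296.] [235. 316.]
0.06 0.045 [274. 168.] [363. 163.]
-0.06 0.045 [ 18. 252.] [156.  41.]
arm end [ 78. 149.] [271. 125.]
obs side hole FL [ 0.6502 -0.1449  0.055 ] right [ 0.7068 -0.1417  0.055 ]
obs scene hole front corner [ 0.5577 -0.0879  0.055 ] right [ 0.5523 -0.06    0.055 ]
obs scene block right [ 0.5861 -0.0245  0.055 ] front [ 0.5978 -0.1105  0.055 ]
```

```bash
cat > tilt.py <<'E'
from h import *
def arm(f):
    im=cv2.imread('pics/'+f); h=cv2.cvtColor(im,cv2.COLOR_BGR2HSV).astype(int)
    m=((h[...,0]>5)&(h[...,0]<22)&(h[...,1]>80)&(h[...,2]<190)).astype(np.uint8); m[:,:200]=0;m[:,330:]=0;m[:170]=0;m[300:]=0
    n,l,s,c=cv2.connectedComponentsWithStats(m); k=1+np.argmax(s[1:,4]); m=l==k
    u0=np.where(m.any(0))[0][0]; us=np.arange(u0+8,u0+22); r=[np.where(m[:,u])[0] for u in us]
    # vertical body: left edge of the shank below the collar = bottom 6 rows
    top=[x[0] for x in r]; print(f,'u0',u0,'bottom row',np.where(m.any(1))[0][-1],'top edge slope deg',np.degrees(np.arctan(np.polyfit(us,top,1)[0])),'top',top)
for f in('s3.png','s4.png','s5.png'): arm(f)
E
python3 tilt.py
```

```text
s3.png u0 228 bottom row 250 top edge slope deg -34.43898930880338 top [np.int64(197), np.int64(170), np.int64(170), np.int64(170), np.int64(170), np.int64(170), np.int64(170), np.int64(170), np.int64(170), np.int64(170), np.int64(170), np.int64(170), np.int64(170), np.int64(173)]
s4.png u0 229 bottom row 277 top edge slope deg -53.7701688726778 top [np.int64(228), np.int64(228), np.int64(227), np.int64(227), np.int64(227), np.int64(227), np.int64(226), np.int64(226), np.int64(226), np.int64(225), np.int64(213), np.int64(213), np.int64(212), np.int64(212)]
s5.png u0 230 bottom row 276 top edge slope deg -38.889418751530194 top [np.int64(224), np.int64(224), np.int64(224), np.int64(224), np.int64(224), np.int64(224), np.int64(223), np.int64(223), np.int64(223), np.int64(223), np.int64(223), np.int64(221), np.int64(211), np.int64(210)]
```

Emit:
arm_command --moves '[[[0, 0, -1], [0, 0, 0], 0.2], [[0, 0, -2], [0, 0, 0], 0.2], [[0, 0, -2.5], [0, -5.5, 0], 0.2], [[0, 0, -2.5], [0, -5.5, 0], 0.2], [[0, 0, -2.5], [0, -5.5, 0], 0.2], [[0, 0, -2.5], [0, -5.5, 0], 0.2]]'

```text
clock: 17.6
ee_pos: [0.5297, -0.0715, 0.1542]
eef_rot: [-0.076, 0.996, 0.004, 0.047]
ft_force: [0.1, -0.5, -5.7]
grip_width: 0.342
finger_force: 30.0
```

Run:
```python
from h import *
shot('side','s6.png');shot('scene','c6.png');shot('wrist','w6.png')
from tilt import arm
arm('s6.png'); o=telemetry.get_obs();print(o['ee_pos'],o['eef_rot'])
```

```text
s3.png u0 228 bottom row 250 top edge slope deg -34.43898930880338 top [np.int64(197), np.int64(170), np.int64(170), np.int64(170), np.int64(170), np.int64(170), np.int64(170), np.int64(170), np.int64(170), np.int64(170), np.int64(170), np.int64(170), np.int64(170), np.int64(173)]
s4.png u0 229 bottom row 277 top edge slope deg -53.7701688726778 top [np.int64(228), np.int64(228), np.int64(227), np.int64(227), np.int64(227), np.int64(227), np.int64(226), np.int64(226), np.int64(226), np.int64(225), np.int64(213), np.int64(213), np.int64(212), np.int64(212)]
s5.png u0 230 bottom row 276 top edge slope deg -38.889418751530194 top [np.int64(224), np.int64(224), np.int64(224), np.int64(224), np.int64(224), np.int64(224), np.int64(223), np.int64(223), np.int64(223), np.int64(223), np.int64(223), np.int64(221), np.int64(211), np.int64(210)]
s6.png u0 228 bottom row 266 top edge slope deg -61.840118715339386 top [np.int64(215), np.int64(215), np.int64(214), np.int64(214), np.int64(214), np.int64(214), np.int64(213), np.int64(213), np.int64(213), np.int64(212), np.int64(200), np.int64(200), np.int64(190), np.int64(189)]
[ 0.5300445  -0.07134876  0.15424717] [-0.0760641   0.99597842  0.00372602  0.04719483]
```

```bash
cat > foot.py <<'E'
from h import *
import pickle
from pc import P,D,S
def mask(f):
    im=cv2.imread('pics/'+f); h=cv2.cvtColor(im,cv2.COLOR_BGR2HSV).astype(int)
    m=((h[...,0]>5)&(h[...,0]<22)&(h[...,1]>80)&(h[...,2]<190)).astype(np.uint8); m[:,:200]=0;m[:,330:]=0;m[:180]=0;m[300:]=0
    n,l,s,c=cv2.connectedComponentsWithStats(m); return l==1+np.argmax(s[1:,4])
def foot(f,tcp,z0):
    m=mask(f); u=np.arange(240,300)
    b=[(x,np.where(m[:,x])[0][-1]) for x in u if m[:,x].any()]
    k=max(b,key=lambda t:t[1]); seg=[t for t in b if k[0]+3<t[0]<k[0]+18]
    a=[(x,np.where(m[:,x])[0]) for x in range(np.where(m.any(0))[0][0]+8,np.where(m.any(0))[0][0]+18)]
    lo=[]
    pr=lambda x,y,z:proj(D,P(tcp,x,y,z))
    sl=lambda p,q:(q-p)[1]/(q-p)[0]
    print(f,'lowest',k,'foot slope',np.polyfit(*zip(*seg),1)[0],'pred',sl(pr(-.022,-.014,z0),pr(.022,-.014,z0)),'pred corners',np.round(pr(-.022,-.014,z0),1),np.round(pr(.022,-.014,z0),1),
     'armtop',np.polyfit([t[0] for t in a],[t[1][0] for t in a],1)[0],'pred',sl(pr(-.045,0,z0+.0955),pr(-.025,0,z0+.0955)))
    print([t[1] for t in b])
E
python3 - <<'E' | tail -6
from foot import *
foot('s5.png',[.5328,-.0716],.0517); foot('s6.png',[.530,-.0714],.0731)
foot('s4.png',[.5285,-.0737],.0522)
E
```

```text
s5.png lowest (np.int64(250), np.int64(276)) foot slope -0.26593406593406294 pred -0.35944273688556166 pred corners [256.4 278.6] [281.  269.7] armtop -0.14545454545455522 pred -0.3017289616570402
[np.int64(242), np.int64(248), np.int64(252), np.int64(254), np.int64(267), np.int64(269), np.int64(270), np.int64(272), np.int64(273), np.int64(275), np.int64(276), np.int64(276), np.int64(276), np.int64(276), np.int64(276), np.int64(276), np.int64(276), np.int64(275), np.int64(275), np.int64(275), np.int64(274), np.int64(274), np.int64(274), np.int64(274), np.int64(273), np.int64(273), np.int64(273), np.int64(273), np.int64(272), np.int64(272), np.int64(272), np.int64(271), np.int64(271), np.int64(271), np.int64(270), np.int64(260), np.int64(258), np.int64(257), np.int64(257), np.int64(255), np.int64(253)]
s6.png lowest (np.int64(252), np.int64(266)) foot slope -0.3120879120879083 pred -0.3484008235301348 pred corners [254.5 268.5] [279.6 259.8] armtop -0.29696969696969283 pred -0.2889082057142826
[np.int64(240), np.int64(243), np.int64(245), np.int64(246), np.int64(246), np.int64(248), n
[... 858 characters left out ...]
.9] [279.  270.9] armtop -0.29696969696970127 pred -0.302099558508461
[np.int64(245), np.int64(246), np.int64(252), np.int64(254), np.int64(257), np.int64(258), np.int64(260), np.int64(268), np.int64(270), np.int64(271), np.int64(273), np.int64(274), np.int64(275), np.int64(277), np.int64(277), np.int64(277), np.int64(277), np.int64(277), np.int64(276), np.int64(276), np.int64(276), np.int64(275), np.int64(275), np.int64(275), np.int64(274), np.int64(274), np.int64(273), np.int64(273), np.int64(273), np.int64(272), np.int64(272), np.int64(272), np.int64(271), np.int64(271), np.int64(271), np.int64(270), np.int64(270), np.int64(269), np.int64(258), np.int64(257), np.int64(255), np.int64(253)]
```

```bash
python3 - <<'E' | grep -v '^\[' | tail -3
from foot import *
foot('s3.png',[.5310,-.0726],.106); foot('s6.png',[.530,-.0714],.0731)
# jig landmarks in clear side image s3: block top corners via green mask
im=cv2.imread('pics/s3.png'); h=cv2.cvtColor(im,cv2.COLOR_BGR2HSV).astype(int)
g=((h[...,0]>60)&(h[...,0]<95)&(h[...,1]>60)&(h[...,2]>95)).astype(np.uint8)
cs=max(cv2.findContours(g,cv2.RETR_CCOMP,cv2.CHAIN_APPROX_NONE)[0],key=cv2.contourArea)
cc,hh=cv2.findContours(g,cv2.RETR_CCOMP,cv2.CHAIN_APPROX_NONE)
holes=[(cv2.contourArea(c),np.round(cv2.minAreaRect(c)[0],1),cv2.boundingRect(c)) for c,k in zip(cc,hh[0]) if k[3]>=0 and cv2.contourArea(c)>30]
J=[.532,-.0735]
print('outer bbox',cv2.boundingRect(cs),'hole',holes,'pred hole ctr',proj(D,P(J,0,0,.055)),[np.round(proj(D,P(J,x,y,.055))).tolist() for x,y in((-.06,.045),(.06,.045),(-.0265,.0185),(.0265,.0185),(.0265,-.0185),(-.0265,-.0185))])
E
```

```text
s3.png lowest (np.int64(254), np.int64(250)) foot slope -0.3054945054945037 pred -0.3318034612935238 pred corners [255.1 252.2] [280.9 243.6] armtop -1.6606060606060227 pred -0.26922266346388013
s6.png lowest (np.int64(252), np.int64(266)) foot slope -0.3120879120879083 pred -0.3484008235301348 pred corners [254.5 268.5] [279.6 259.8] armtop -0.29696969696969283 pred -0.2889082057142826
outer bbox (220, 244, 86, 58) hole [(402.5, array([265.4, 271.2]), (248, 261, 36, 22))] pred hole ctr [264.65637992 268.02565696] [[219.0, 263.0], [283.0, 242.0], [245.0, 266.0], [274.0, 256.0], [285.0, 270.0], [255.0, 281.0]]
```

Run:
```python
from h import *
togo([.534,-.0765,.141])
```

```text
[array([-0.19, -0.57,  1.35]), 'tooly', np.float64(98.7)]
```

Emit:
arm_command --moves '[[[-0.3, -0.6, 0.6], [0, 0, 0], 0.2], [[-0.2, -0.6, 1.2], [0, 0, 0], 0.2], [[-0.2, -0.6, 1.35], [0, 0, 0], 0.2], [[-0.2, -0.6, 1.35], [0, 0, 0], 0.2], [[-0.2, -0.6, 1.35], [0, 0, 0], 0.2]]'

```text
clock: 18.25
ee_pos: [0.534, -0.0768, 0.1411]
eef_rot: [-0.076, 0.996, 0.004, 0.048]
ft_force: [-0.3, -0.2, -5.8]
grip_width: 0.35
finger_force: 30.0
```

```bash
python3 - <<'E' | grep -v '^\['
from foot import *
shot('side','s7.png');shot('scene','c7.png');
o=telemetry.get_obs();p=o['ee_pos'];print('ee',p)
foot('s7.png',[p[0]-.0018,p[1]],p[2]-.0811)
togo([.534,-.0765,.130])
# green below the foot: where hole edges are, side image rows along hole
from foot import mask
E
```

```text
shank bottom corners side/scene
-0.022 -0.014 [167. 316.] [140. 171.]
0.022 -0.014 [266. 280.] [217. 220.]
0.022 0.014 [232. 239.] [257. 174.]
-0.022 0.014 [136. 272.] [181. 128.]
hole mouth (chamfer outer)
-0.0265 -0.0185 [161. 324.] [120. 172.]
0.0265 -0.0185 [281. 281.] [213. 230.]
0.0265 0.0185 [236. 227.] [266. 170.]
-0.0265 0.0185 [120. 266.] [174. 114.]
jig block
-0.06 -0.045 [111. 400.] [ 23. 178.]
0.06 -0.045 [390. 296.] [235. 316.]
0.06 0.045 [274. 168.] [363. 163.]
-0.06 0.045 [ 18. 252.] [156.  41.]
arm end [ 78. 149.] [271. 125.]
obs side hole FL [ 0.6502 -0.1449  0.055 ] right [ 0.7068 -0.1417  0.055 ]
obs scene hole front corner [ 0.5577 -0.0879  0.055 ] right [ 0.5523 -0.06    0.055 ]
obs scene block right [ 0.5861 -0.0245  0.055 ] front [ 0.5978 -0.1105  0.055 ]
ee [ 0.53420486 -0.07684644  0.14153492]
s7.png lowest (np.int64(256), np.int64(274)) foot slope -0.34065934065933945 pred -0.3577979912303425 pred corners [257.2 276.7] [282.1 267.8] armtop -0.24848484848484986 pred -0.299026914788916
```

Emit:
arm_command --moves '[[[0.15, 0, 0.4], [0, 0, 0], 0.2], [[0.15, 0, 0.7], [0, 0, 0], 0.2], [[0.15, 0, 0.9], [0, 0, 0], 0.2], [[0.15, 0, 0.9], [0, 0, 0], 0.2], [[0.15, 0, 0.9], [0, 0, 0], 0.2]]'

```text
clock: 18.85
ee_pos: [0.5334, -0.0769, 0.1321]
eef_rot: [-0.076, 0.996, 0.004, 0.048]
ft_force: [0.3, 0.0, -5.9]
grip_width: 0.342
finger_force: 30.0
```

Emit:
arm_command --moves '[[[0, 0, 0.3], [0, 0, 0], 0.2], [[0, 0, 0.5], [0, 0, 0], 0.2], [[0, 0, 0.5], [0, 0, 0], 0.2], [[0, 0, 0.5], [0, 0, 0], 0.2]]'

```text
clock: 19.25
ee_pos: [0.534, -0.0768, 0.1271]
eef_rot: [-0.076, 0.996, 0.004, 0.048]
ft_force: [1.4, 0.5, -6.2]
grip_width: 0.341
finger_force: 30.0
```

It's in the hole, with no vertical contact. I'll go on in small steps.

Emit:
arm_command --moves '[[[0, 0, 0.4], [0, 0, 0], 0.2], [[0, 0, 0.8], [0, 0, 0], 0.2], [[0, 0, 0.8], [0, 0, 0], 0.2], [[0, 0, 0.8], [0, 0, 0], 0.2]]'

```text
clock: 19.65
ee_pos: [0.5344, -0.0767, 0.1189]
eef_rot: [-0.076, 0.996, 0.004, 0.047]
ft_force: [0.5, 0.2, -6.2]
grip_width: 0.34
finger_force: 30.0
```

Emit:
arm_command --moves '[[[0, 0, 0.4], [0, 0, 0], 0.2], [[0, 0, 0.8], [0, 0, 0], 0.2], [[0, 0, 1.2], [0, 0, 0], 0.2], [[0, 0, 1.6], [0, 0, 0], 0.2], [[0, 0, 1.6], [0, 0, 0], 0.2], [[0, 0, 1.6], [0, 0, 0], 0.2]]'

```text
clock: 20.25
ee_pos: [0.5361, -0.0765, 0.1031]
eef_rot: [-0.076, 0.996, 0.004, 0.048]
ft_force: [0.4, 0.2, -5.5]
grip_width: 0.344
finger_force: 30.0
```

Emit:
arm_command --moves '[[[0.1, 0, 0.3], [0, 0, 0], 0.2], [[0.15, 0, 0.6], [0, 0, 0], 0.2], [[0.15, 0, 0.8], [0, 0, 0], 0.2], [[0.15, 0, 0.9], [0, 0, 0], 0.2], [[0.15, 0, 0.9], [0, 0, 0], 0.2]]'

```text
clock: 20.75
ee_pos: [0.5355, -0.0767, 0.0958]
eef_rot: [-0.076, 0.996, 0.004, 0.048]
ft_force: [-7.4, 1.6, 8.7]
grip_width: 0.344
finger_force: 30.0
```

Emit:
arm_command --moves '[[[0.2, 0, 0.1], [0, 0, 0], 0.2], [[0.2, 0, 0.1], [0, 0, 0], 0.2], [[0.2, 0, 0], [0, 0, 0], 0.6], [[0.2, 0, 0], [0, 0, 0], 0.6], [[0.2, 0, 0], [0, 0, 0], 0.6], [[0.2, 0, 0], [0, 0, 0], 0.6], [[0.2, 0, 0], [0, 0, 0], 0.6]]'

```text
clock: 21.45
ee_pos: [0.5336, -0.077, 0.0939]
eef_rot: [-0.076, 0.996, 0.004, 0.048]
ft_force: [-1.0, 1.0, 0.2]
grip_width: 0.588
finger_force: 0.0
```

Emit:
arm_command --moves '[[[0, 0, -4], [0, 0, 0], 0.6], [[0, 0, -8], [0, 0, 0], 0.6], [[0, 0, -12], [0, 5.5, 0], 0.6], [[0, 0, -15], [0, 5.5, 0], 0.6], [[0, 0, -15], [0, 5.5, 0], 0.6], [[0, 0, -15], [0, 5.5, 0], 0.6]]'

```text
clock: 22.05
ee_pos: [0.5198, -0.0792, 0.2437]
eef_rot: [-0.076, 0.997, -0.0, 0.001]
ft_force: [0.5, 0.2, -1.4]
grip_width: 0.601
finger_force: 0.0
```

Run:
```python
from h import *
w=shot('wrist','w8.png');s=shot('scene','c8.png');t=shot('side','s8.png')
a=cv2.imread('pics/side0.png')
# compare brown boss/collar with polished's initial gold mask in the fixed cameras
for new,old,box in(('s8.png','side0.png',(200,310,200,300)),('c8.png','scene0.png',(165,240,190,250))):
    x0,x1,y0,y1=box; out=[]
    for f in(new,old):
        h=cv2.cvtColor(cv2.imread('pics/'+f),cv2.COLOR_BGR2HSV).astype(int)[y0:y1,x0:x1]
        m=((h[...,0]>4)&(h[...,0]<28)&(h[...,1]>90)).astype(np.uint8)
        n,l,st,c=cv2.connectedComponentsWithStats(m); k=1+np.argmax(st[1:,4]); out.append((st[k].tolist(),np.round(c[k],1)))
    print(new,out)
print(telemetry.get_obs()['ee_pos'],telemetry.get_obs()['ft_force'])
```

```text
s8.png [([34, 29, 64, 55, 2119], array([65.2, 55.6])), ([33, 27, 65, 57, 2301], array([64.8, 54.9]))]
c8.png [([45, 34, 8, 7, 32], array([48.6, 36.5])), ([13, 13, 44, 38, 945], array([34.9, 32.4]))]
[ 0.51834249 -0.07881777  0.24138424] [-0.16188515  0.26377174  0.88202249]
```

Run:
```python
from h import *
d=cv2.imread('pics/w8.png'); h=cv2.cvtColor(d,cv2.COLOR_BGR2HSV).astype(int)
m=(((h[...,0]<6)|(h[...,0]>172))&(h[...,1]>150)&(h[...,2]>90)).astype(np.uint8)
n,l,s,c=cv2.connectedComponentsWithStats(m); k=1+np.argmax(s[1:,4]); print(s[k],c[k])
w=shot('wrist'); print('knob by wrist (blob ctr, z~.108)',ray(w,*c[k],.108))
togo([.4726,-.1875,.17])
```

```text
[147 114  27  17 316] [158.1835443  120.83544304]
knob by wrist (blob ctr, z~.108) [ 0.46964351 -0.18300573  0.108     ]
[array([  6.15, -10.06,   7.15]), 'tooly', np.float64(98.7)]
```

Emit:
arm_command --moves '[[[2, -4, 0], [0, 0, 0], 0.7], [[4, -8, 1], [0, 0, 0], 0.7], [[6.1, -10, 4], [0, 0, 0], 0.7], [[6.1, -10, 7], [0, 0, 0], 0.7], [[6.1, -10, 7], [0, 0, 0], 0.7], [[6.1, -10, 7], [0, 0, 0], 0.7]]'

```text
clock: 22.85
ee_pos: [0.4737, -0.1867, 0.1727]
eef_rot: [-0.076, 0.997, 0.001, -0.001]
ft_force: [0.4, 0.8, 1.3]
grip_width: 0.7
finger_force: 0.0
```

Run:
```python
from h import *
shot('wrist');togo([.4725,-.1865,.086])
```

```text
[array([0.21, 0.09, 8.81]), 'tooly', np.float64(98.8)]
```

Emit:
arm_command --moves '[[[0.2, 0, 3], [0, 0, 0], 0.7], [[0.2, 0, 6], [0, 0, 0], 0.7], [[0.2, 0, 8.6], [0, 0, 0], 0.7], [[0.2, 0, 8.6], [0, 0, 0], 0.7], [[0.2, 0, 8.6], [0, 0, 0], 0], [[0.2, 0, 8.6], [0, 0, 0], 0], [[0.2, 0, 8.6], [0, 0, 0], 0], [[0.2, 0, 8.6], [0, 0, 0], 0]]'

```text
clock: 23.7
ee_pos: [0.4732, -0.188, 0.0888]
eef_rot: [-0.076, 0.997, -0.001, 0.001]
ft_force: [-0.3, 0.9, -0.7]
grip_width: 0.421
finger_force: 0.0
```

Emit:
arm_command --moves '[[[0, 0, 0], [0, 0, 0], 0], [[0, 0, 0], [0, 0, 0], 0], [[0, 0, 0], [0, 0, 0], 0]]'

```text
clock: 24.0
ee_pos: [0.4723, -0.1876, 0.0875]
eef_rot: [-0.076, 0.997, -0.0, 0.0]
ft_force: [-0.9, 0.4, 1.3]
grip_width: 0.199
finger_force: 30.0
```

Run:
```python
from h import *
o=telemetry.get_obs();print(o['ee_pos'],o['grip_width'],o['ft_force'])
pv=np.array([.5428,-.1506]); k=np.array(o['ee_pos'][:2]);r=k-pv; a0=np.arctan2(r[1],r[0]); print('r',np.hypot(*r),'ang',np.degrees(a0))
a1=np.radians(8.7-90)
a0=a0 if a0<0 else a0-2*np.pi
R_=R.from_quat(o['eef_rot'])
for t in np.linspace(0,1,17)[1:]:
    a=a0+t*(a1-a0); p=np.r_[pv+.08*np.array([np.cos(a),np.sin(a)]),o['ee_pos'][2]]; print(np.round(R_.inv().apply(p-o['ee_pos'])*100,1)[:2],round(np.degrees(a)))
```

```text
[ 0.47233478 -0.18757379  0.08752017] 0.19920283835842334 [-0.93761725  0.37097896  1.25337211]
r 0.07957643080037316 ang -152.31356133706987
[-0.2 -0.6] -148
[-0.5 -1.2] -143
[-0.8 -1.7] -139
[-1.1 -2.2] -135
[-1.5 -2.7] -130
[-1.9 -3.1] -126
[-2.4 -3.5] -121
[-2.9 -3.9] -117
[-3.4 -4.3] -112
[-3.9 -4.6] -108
[-4.5 -4.8] -103
[-5.1 -5. ] -99
[-5.7 -5.2] -95
[-6.3 -5.3] -90
[-6.9 -5.4] -86
[-7.5 -5.4] -81
```

Emit:
arm_command --moves '[[[-0.2, -0.6, 0], [0, 0, 0], 0], [[-0.5, -1.2, 0], [0, 0, 0], 0], [[-0.8, -1.7, 0], [0, 0, 0], 0], [[-1.1, -2.2, 0], [0, 0, 0], 0], [[-1.5, -2.7, 0], [0, 0, 0], 0], [[-1.9, -3.1, 0], [0, 0, 0], 0], [[-2.4, -3.5, 0], [0, 0, 0], 0], [[-2.9, -3.9, 0], [0, 0, 0], 0]]'

```text
clock: 24.8
ee_pos: [0.5064, -0.2209, 0.0875]
eef_rot: [-0.076, 0.997, 0.001, -0.001]
ft_force: [-4.1, 4.1, 7.7]
grip_width: 0.2
finger_force: 30.0
```

Emit:
arm_command --moves '[[[-0.5, -0.4, 0], [0, 0, 0], 0], [[-1, -0.7, 0], [0, 0, 0], 0], [[-1.6, -0.9, 0], [0, 0, 0], 0], [[-2.2, -1.1, 0], [0, 0, 0], 0], [[-2.8, -1.3, 0], [0, 0, 0], 0], [[-3.4, -1.4, 0], [0, 0, 0], 0], [[-4, -1.5, 0], [0, 0, 0], 0], [[-4.6, -1.5, 0], [0, 0, 0], 0]]'

```text
clock: 25.6
ee_pos: [0.5539, -0.2292, 0.0876]
eef_rot: [-0.076, 0.997, 0.001, -0.001]
ft_force: [-5.5, 2.5, 7.3]
grip_width: 0.2
finger_force: 30.0
```

Run:
```python
from h import *
shot('wrist');o=telemetry.get_obs();print(o['ee_pos'],o['grip_width'],o['ft_force'])
pv=np.array([.5428,-.1506]); r=o['ee_pos'][:2]-pv; print(np.hypot(*r),'clamp',np.radians(np.degrees(np.arctan2(r[1],r[0]))+180-8.7))
```

```text
[ 0.5546595  -0.22905752  0.08758193] 0.19516092947093813 [-3.12831159  2.37217884  6.82750891]
0.07934878867313484 clamp 1.5689751640150826
```

Clamp at about 1.57. I'll nudge it slightly, release, rise, and check.

Emit:
arm_command --moves '[[[-0.2, 0, 0], [0, 0, 0], 0], [[-0.3, 0, 0], [0, 0, 0], 0], [[-0.3, 0, 0], [0, 0, 0], 0.5], [[-0.2, 0, 0], [0, 0, 0], 0.5], [[-0.2, 0, 0], [0, 0, 0], 0.5], [[-0.2, 0, 0], [0, 0, 0], 0.5], [[-0.2, 0, -4], [0, 0, 0], 0.5], [[-0.2, 0, -8], [0, 0, 0], 0.5]]'

```text
clock: 26.45
ee_pos: [0.5553, -0.2285, 0.1663]
eef_rot: [-0.076, 0.997, 0.001, -0.002]
ft_force: [1.1, 0.1, 0.2]
grip_width: 0.494
finger_force: 0.0
```

Emit:
arm_command --moves '[[[2, 0, -4], [0, 0, 0], 0.5], [[5, -3, -8], [0, 0, 0], 0.5], [[8, -6, -10], [0, 0, 0], 0.5], [[12, -9, -10], [0, 0, 0], 0.5], [[12, -9, -10], [0, 0, 0], 0.5], [[12, -9, -10], [0, 0, 0], 0.5]]'

```text
clock: 27.05
ee_pos: [0.4508, -0.3373, 0.2673]
eef_rot: [-0.075, 0.997, 0.0, 0.0]
ft_force: [0.8, 0.6, -0.1]
grip_width: 0.504
finger_force: 0.0
```

Run:
```python
from h import *
def red(d,z):
    h=cv2.cvtColor(d['pixels'],cv2.COLOR_RGB2HSV).astype(int)
    m=(((h[...,0]<5)|(h[...,0]>174))&(h[...,1]>170)&(h[...,2]>80)).astype(np.uint8)
    m[:200]=0
    n,l,s,c=cv2.connectedComponentsWithStats(m); k=1+np.argmax(s[1:,4]); return s[k],ray(d,*c[k],z)
S=shot('scene','c9.png');D=shot('side','s9.png')
for d in(S,D): print(red(d,.092))
for f,box in(('c9.png',(165,240,190,250)),('s9.png',(200,310,200,300))):
  for g in(f,{'c':'scene0.png','s':'side0.png'}[f[0]]):
    x0,x1,y0,y1=box
    h=cv2.cvtColor(cv2.imread('pics/'+g),cv2.COLOR_BGR2HSV).astype(int)[y0:y1,x0:x1]
    m=((h[...,0]>4)&(h[...,0]<28)&(h[...,1]>90)).astype(np.uint8)
    n,l,st,c=cv2.connectedComponentsWithStats(m); k=1+np.argmax(st[1:,4]); print(g,st[k],c[k])
# tray: gold blob bboxes
for g in('scene0.png','c9.png'):
    h=cv2.cvtColor(cv2.imread('pics/'+g),cv2.COLOR_BGR2HSV).astype(int)[120:230,250:365]
    m=((h[...,0]>10)&(h[...,0]<28)&(h[...,1]>140)).astype(np.uint8)
    n,l,st,c=cv2.connectedComponentsWithStats(m); print(g,[(s.tolist()) for s in st[1:] if s[4]>100])
o=telemetry.get_obs();print(o['ee_pos'],o['ft_force'],o['clock'])
```

```text
(array([141, 268,   8,   9,  50], dtype=int32), array([ 0.54246699, -0.22741385,  0.092     ]))Traceback (most recent call last):
  File "<stdin>", line 8, in <module>
  File "<stdin>", line 6, in red
    return _wrapfunc(a, 'argmax', axis=axis, out=out, **kwds)
    return bound(*args, **kwds)
ValueError: attempt to get argmax of an empty sequence
```

Run:
```python
from h import *
import pickle; S,D=pickle.load(open('cams.pkl','rb')); print('knob top',ray(S,144.5,272,.110))
def blobs(g,box,s0,lo):
    x0,x1,y0,y1=box
    h=cv2.cvtColor(cv2.imread('pics/'+g),cv2.COLOR_BGR2HSV).astype(int)[y0:y1,x0:x1]
    m=((h[...,0]>4)&(h[...,0]<28)&(h[...,1]>s0)).astype(np.uint8)
    n,l,st,c=cv2.connectedComponentsWithStats(m); print(g,[(s.tolist(),np.round(q,1).tolist()) for s,q in zip(st[1:],c[1:]) if s[4]>lo])
for g in('scene0.png','c9.png'): blobs(g,(165,240,185,250),90,100); blobs(g,(250,365,120,230),140,100)
for g in('side0.png','s9.png'): blobs(g,(200,310,200,300),90,100)
```

```text
knob top [ 0.55272915 -0.2287156   0.11      ]
scene0.png [([13, 18, 44, 38, 945], [34.9, 37.4])]
scene0.png [([71, 17, 36, 41, 867], [86.8, 36.4]), ([17, 54, 38, 44, 957], [34.8, 75.1])]
c9.png []
c9.png [([45, 17, 62, 60, 1814], [73.8, 45.6]), ([17, 54, 38, 44, 962], [34.8, 75.2])]
side0.png [([56, 0, 33, 26, 682], [72.0, 11.0]), ([0, 9, 18, 46, 395], [5.7, 25.8]), ([33, 27, 65, 57, 2301], [64.8, 54.9])]
s9.png [([40, 0, 32, 32, 212], [55.9, 15.9]), ([34, 50, 8, 18, 102], [38.1, 57.8]), ([69, 71, 20, 27, 246], [77.3, 83.9])]
```

Emit:
arm_command --moves '[[[4, 0, 0], [0, 0, 0], 0.5], [[8, 0, 0], [0, 0, 0], 0.5], [[12, 0, 0], [0, 0, 0], 0.5], [[16, 0, 0], [0, 0, 0], 0.5], [[20, 0, 0], [0, 0, 0], 0.5], [[24, 0, 0], [0, 0, 0], 0.5], [[24, 0, 0], [0, 0, 0], 0.5], [[24, 0, 0], [0, 0, 0], 0.5]]'

```text
clock: 27.95
ee_pos: [0.2786, -0.335, 0.2642]
eef_rot: [-0.047, 0.999, -0.012, -0.021]
ft_force: [0.5, -0.2, -0.0]
grip_width: 0.497
finger_force: 0.0
```

Run:
```python
from h import *
S=shot('scene','c10.png');D=shot('side','s10.png')
def blobs(g,box,s0,lo):
    x0,x1,y0,y1=box
    h=cv2.cvtColor(cv2.imread('pics/'+g),cv2.COLOR_BGR2HSV).astype(int)[y0:y1,x0:x1]
    m=((h[...,0]>2)&(h[...,0]<28)&(h[...,1]>s0)).astype(np.uint8)
    n,l,st,c=cv2.connectedComponentsWithStats(m); print(g,[(s.tolist(),np.round(q,1).tolist()) for s,q in zip(st[1:],c[1:]) if s[4]>lo])
for g in('scene0.png','c10.png'): blobs(g,(165,240,185,250),60,100)
for g in('side0.png','s8.png','s10.png'): blobs(g,(200,310,220,300),80,100)
o=telemetry.get_obs();print(o['ee_pos'],o['ft_force'],o['clock'])
```

```text
scene0.png [([13, 18, 44, 39, 1006], [34.5, 37.1])]
c10.png [([33, 33, 22, 22, 215], [44.0, 43.5])]
side0.png [([0, 0, 18, 35, 231], [3.7, 14.9]), ([61, 0, 24, 6, 113], [71.8, 2.0]), ([33, 7, 65, 57, 2314], [64.7, 34.8])]
s8.png [([61, 0, 24, 6, 113], [71.8, 2.0]), ([34, 8, 64, 56, 2169], [65.2, 35.5])]
s10.png [([61, 0, 24, 6, 115], [71.8, 2.0]), ([34, 8, 64, 56, 1941], [64.1, 33.3])]
[ 0.27868388 -0.33545735  0.26434609] [-0.12005487  0.1849151  -0.9874437 ] 28.05
```

```bash
python3 -c "
from h import *
print(job.finish_job())"
```

```text
the job is handed in; nothing more can be done
None
```

I handed the job in at about 28 s, but the judge gave no verdict, so these end states come from my own camera and arm readings: the polished tee stands midway between the two tray tees, the raw tee is seated in the jig, and the clamp is round to about 1.55 rad by the knob's position.

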